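# Interlock fence channels in the store cradle

### The job

Put the aluminium fence channels away in the wooden cradle: seat the loose open-up channel flat in the empty bay beside the one already there, then lay the open-down channel on top, bridging the two, so that one of its flanges sits down inside each open channel, with its ends about level with theirs. Set the channels down, do not drop them; leave the channel already in the cradle in its bay and leave the brush, glue bottle and drill-bit block alone.

Things in the scene. Friction and masses are not known exactly. Their poses are not given: they have to be found in the camera images.
- cradle: Fixed low wooden board, 176 (x) x 180 (y) mm (all sizes in mm), two shallow bays side by side. Origin: centre of its underside, z up. Bay floors 12 above the origin; each bay 150 (x) x 66 (y), centred at y = +44 (empty) and y = -44 (taken). Strips round the bays and the 22 wide strip between them stand 8 above the floors. Channels lie along x, 28 apart when both are in.
- rail_first: The channel already lying open-up in the cradle's bay at y = -44 mm, loose: aluminium U-channel 140 x 60 wide x 40 mm high, walls 4 thick (inside 52 wide, 36 deep), about 0.2 kg, ends open. Origin: centre of its underside (outside of the web); x along its length, z up out of its open side.
- rail_up: The loose channel lying open-up on the bench: aluminium U-channel 140 x 60 wide x 40 mm high, walls 4 thick (inside 52 wide, 36 deep), about 0.2 kg, ends open. Origin: centre of its underside (outside of the web); x along its length, z up out of its open side. Home: origin 12 mm above the cradle's origin, in the bay at y = +44 mm.
- rail_down: The loose channel lying open-down: aluminium U-channel 140 x 60 wide x 40 mm high, walls 4 thick (inside 52 wide, 36 deep), about 0.2 kg, ends open. Origin: midway between the flange edges it stands on; x along its length, z up to its flat top. Home: over the cradle's middle, flange edges on the inside floors of both open-up channels, origin 16 mm above the cradle's; 5 off sideways still drops in.
- brush: Bench brush lying on the far side of the bench: a bystander. Origin near its middle, at its underside.
- glue: Yellow glue bottle, 56 mm across, 130 mm tall, standing to the robot's right: a bystander. Origin: centre of its underside.
- bit_block: Dark wooden block 50 x 120 x 30 mm holding three upright drill bits, 87 mm high in all, left of the cradle: a bystander. Origin: centre of its underside.
Things that resemble listed ones, but are neither listed nor needed, are in the scene too. Leave any purple look-alike of the rail_up alone. Leave any purple look-alike of the rail_down alone.

How it is judged:
On the way, in this order (a step that is already met when the one before it is completed fails the run):
1. the open-up channel lies flat in the empty bay, let go (x of rail_up in the frame of cradle between -0.008 and 0.008 m and y of rail_up in the frame of cradle between 0.037 and 0.051 m and z of rail_up in the frame of cradle between 0.009 and 0.0145 m and angle between rail_up's own z axis and vertical below 0.05 rad and contact force between the fingers and rail_up below 0.05 N and linear speed of rail_up below 0.02 m/s and angular speed of rail_up below 0.2 rad/s), for 0.2 s.
2. the open-down channel lies level across both, a flange inside each, let go (x of rail_down in the frame of cradle between -0.018 and 0.018 m and y of rail_down in the frame of cradle between -0.014 and 0.014 m and z of rail_down in the frame of cradle between 0.013 and 0.0188 m and angle between rail_down's own z axis and vertical below 0.05 rad and angle between the x axis of rail_down and the x axis of cradle, either way round below 0.15 rad and contact force between the fingers and rail_down below 0.05 N and linear speed of rail_down below 0.02 m/s and angular speed of rail_down below 0.2 rad/s), for 0.2 s.
At the end, for the whole second after the job is handed in: Both open-up channels flat (3 deg) on their bay floors, within 8 mm along and 7 mm across of the bay centre; the open-down one level (3 deg) over them, a flange fully down in each (height 3 mm), within 18 mm along, 14 mm across and 8 deg of the cradle's middle; all released, at rest (all of step 1 and all of step 2 and x of rail_first in the frame of cradle between -0.008 and 0.008 m and y of rail_first in the frame of cradle between -0.051 and -0.037 m and z of rail_first in the frame of cradle between 0.009 and 0.0145 m and angle between rail_first's own z axis and vertical below 0.05 rad and contact force between the fingers and rail_first below 0.05 N and linear speed of rail_first below 0.02 m/s and angular speed of rail_first below 0.2 rad/s); the robot touches nothing.
It fails at once if a channel is dropped or flung: moves faster than 0.6 m/s while not held ((linear speed of rail_up above 0.6 m/s and contact force between the fingers and rail_up below 0.05 N) or (linear speed of rail_down above 0.6 m/s and contact force between the fingers and rail_down below 0.05 N)).
It fails at once if the channel already in the cradle is taken out of its bay (moved over 25 mm) (distance of rail_first from where it was at the start of the episode above 0.025 m).
It fails at once if the brush, bottle or bit block is moved over 25 mm (distance of any of brush, glue, bit_block from where it was at the start of the episode above 0.025 m).
It also fails if it takes over 58 s, if anything falls off the work surface, if the arm or the gripper's body presses on something with over 40 N, if the wrist force passes 120 N, or if a joint passes its speed limit or range.

### The arm

A 6-joint arm with a two-finger parallel gripper is mounted at the origin on the work surface. World frame = base frame: x ahead of the robot, y to its left, z up, the work surface at z = 0. Lengths are in m, angles in rad, forces in N, time in s.
With the tool pointing down it reaches from about 0.275 to 0.75 m from the base axis. Payload 10.2 kg.
Tool frame: the origin (TCP) lies on the centre line of the jaws, within the pads' length; the fingertips stand arm.finger_overhang ahead of it and the grasp point (between the pads) lies 8 mm behind it (arm.finger_overhang is the distance from the TCP to the fingertips, in m); z points along the fingers, y is the direction in which the jaws open and shut (so a half turn about z gives the same grasp; the last joint's range is limited). The gripper opens to 85 mm and grips with 20 to 120 N. Pads are 22 mm wide; open, the fingers measure 114 mm over their backs; the gripper's body (76 mm by 85 mm) begins 54 mm behind the grasp point. The pads swing forward as they close: fully open they stand 13 mm farther back than shut.
Start: joints at [1.068, 0.313, 1.498, -0, 1.331, -0.223], TCP at [0.145, 0.505, 0.242] pointing down, gripper open.
Joint ranges: [-2.94, 2.94], [-0.97, 2.17], [0.19, 2.56], [-1.23, 4.37], [0.02, 3.11], [-2.88, 2.88]. Speed limits (rad/s): [2.39, 2.39, 3.01, 3.14, 3.14, 3.14].

### API

Orientations are given as a unit quaternion [w, x, y, z].
In Python, from workcell import arm gives the robot as it stands. The module is installed in compiled form; this text tells all that it offers.
- The arm moves only by the tool drive_tool, never from a script. Its argument "rows" is a list of rows, each an object with "delta_pos": the shift along the world's x, y, z in mm, a list of three; "angular": the turn, a rotation vector about the world's x, y, z in degrees, a list of three; "hand": the gripper's target within -1 to 1 (shut at 1, half-way at 0, fully open at -1). In form: [{"delta_pos": [tx, ty, tz], "angular": [wx, wy, wz], "hand": hand}, ...]. A call has 1 to 20 rows; each row shifts and turns the commanded pose from where the row before left it; what a row does not reach is not made up. A row lasts 1/10 s, in which the tool goes at most 50 mm and 8.59 degrees, less where a joint would pass 70% of its speed; a pose out of reach is approached as far as the arm can. A call with a gripper value outside its range is refused whole. The fingers move at their own pace and stop on an object; "squeeze" is the grip in N (left out, the last holds). Time passes only in rows, so rows that do not move let the fingers close. It gives the time, the measured TCP pose, the force and the opening at its end, in the units of the state.
- arm.observe(): the state, without advancing time (a new reading comes with each control period).
- arm.camera(name): name is "scene" or "top" or "wrist"; returns the picture (480x640x3 uint8, red, green, blue); there is no depth.
- arm.camera_info(name): a dict with "K" (3x3 intrinsics, pixels), "world_from_camera" (4x4, takes a point from camera to world coordinates). Camera axes: x right, y down, z forward; pixel columns grow to the right and rows downward; lengths in m; the calibration is good to about 2 mm. A picture is of the moment at which its call begins: read the wrist's pose just before it. camera_info takes no time and is no camera call; for the wrist camera it gives the pose at the moment of the call.
- arm.finish_job(): hands the job in, once; it reports no verdict.
Trained networks look in the newest picture that a camera, given by its name, has taken for a name from the list of things; names that differ only in an ending like _2 or _b are one class to them, and where a whole thing is asked for, a point or a joint stands for the part that bears it (a point fixed in the world has none). Each returns a list of dicts, best first, with "p" (0 to 1); they miss things now and then, are a little off and sometimes report something else, mostly with a low value. They report only what shows in the picture. A call takes as long as a camera call. They do not tell look-alikes from the thing itself.
- arm.outline_of(name, camera): "pixels" (480x640 bool, what is visible of it) and "point" ([column, row] in pixels, amid what is visible of it).
The state is a dict: "clock": time; "joint_positions": joint angles; "joint_velocities": joint speeds; "joint_efforts": joint torques, N m; "tcp_pos": TCP position; "tool_rot": TCP orientation; "force": force on the tool from outside, world axes, zero at the start; "moment": the same for the moment, N m; "finger_gap": opening from 0.0 (shut) to 1.0 (fully open).
Only numpy, scipy, OpenCV 4.12 (cv2) and the standard library are available. Lean on these libraries where they do the work, as an engineer would, in place of code of your own. Each camera call takes 0.05 s, during which the arm holds its last target.

## Working session

There is one attempt and no reset: what is moved stays moved. The work goes in short steps, Python scripts to look and compute and a tool call to move; the robot and the scene stay as the last step left them, time stands still between calls to the robot, and variables do not carry over. Pictures are saved under pics/ and viewed, and the job is handed in when it is done.

Besides the shell and the picture viewer there is one more tool, called after "Emit:" as name([rows], argument=value, ...), one row to a line, values as JSON. drive_tool: Moves the arm, as the interface text tells. Its arguments: {"type":"object","properties":{"rows":{"type":"array","items":{"type":"object","properties":{"delta_pos":{"type":"array","items":{"type":"number"}},"angular":{"type":"array","items":{"type":"number"}},"hand":{"type":"number"}}}},"squeeze":{"type":"number"}},"required":["rows"]}

```bash
mkdir -p pics; python3 - <<'E'
from workcell import arm
import cv2,numpy as np
print(arm.observe()); print(arm.finger_overhang)
for n in ("top","scene","wrist"):
    im=arm.camera(n); cv2.imwrite(f"pics/{n}0.png",im[:,:,::-1])
    i=arm.camera_info(n); print(n,np.round(i["K"],1).tolist(),np.round(i["world_from_camera"],4).tolist())
E
```

```text
{'clock': 0.0, 'joint_positions': array([ 1.06761171e+00,  3.13458170e-01,  1.49843227e+00, -1.49077482e-05,
        1.33097756e+00, -2.23460937e-01]), 'joint_velocities': array([ 0.00182949, -0.0006928 ,  0.00047693, -0.00025632, -0.00125905,
        0.0007184 ]), 'joint_efforts': array([-9.47589092e-05, -4.12270010e+01, -2.59739470e+01, -1.78451455e-04,
        4.17507268e-03, -1.30525598e-05]), 'tcp_pos': array([0.1448763 , 0.50436857, 0.24173269]), 'tool_rot': array([-2.19851307e-04,  1.39404518e-01,  9.90235312e-01, -5.98620775e-04]), 'force': array([0.54590479, 0.32229575, 0.47391517]), 'moment': array([ 0.02081793, -0.00346468, -0.0601949 ]), 'finger_gap': 1.0030709497808796}
0.011
top [[485.5, 0.0, 319.2], [0.0, 485.5, 233.0], [0.0, 0.0, 1.0]] [[-0.0002, -0.9974, 0.0725, 0.4956], [-0.9996, 0.0023, 0.0283, -0.0217], [-0.0283, -0.0725, -0.997, 1.1626], [0.0, 0.0, 0.0, 1.0]]
scene [[578.5, 0.0, 327.9], [0.0, 578.5, 241.6], [0.0, 0.0, 1.0]] [[0.3824, 0.7801, -0.4951, 1.1871], [0.9238, -0.3133, 0.2199, -0.2731], [0.0164, -0.5415, -0.8405, 1.1152], [0.0, 0.0, 0.0, 1.0]]
wrist [[395.5, 0.0, 313.6], [0.0, 395.5, 240.8], [0.0, 0.0, 1.0]] [[0.2745, 0.9186, 0.2842, 0.0725], [0.9616, -0.2622, -0.0814, 0.5258], [-0.0003, 0.2956, -0.9553, 0.3734], [0.0, 0.0, 0.0, 1.0]]
```

View pics/top0.png

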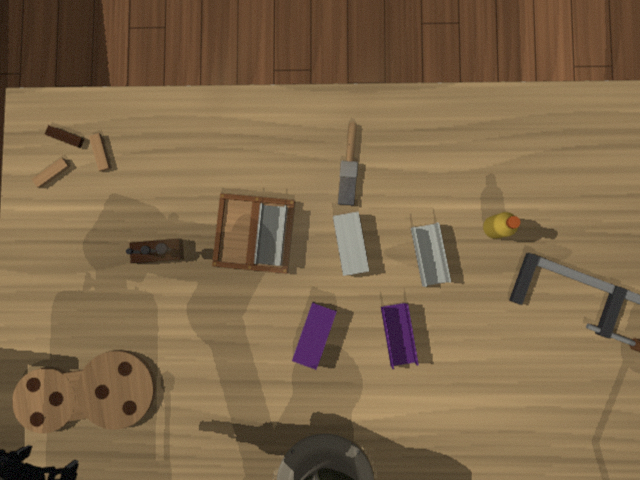

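View pics/scene0.png

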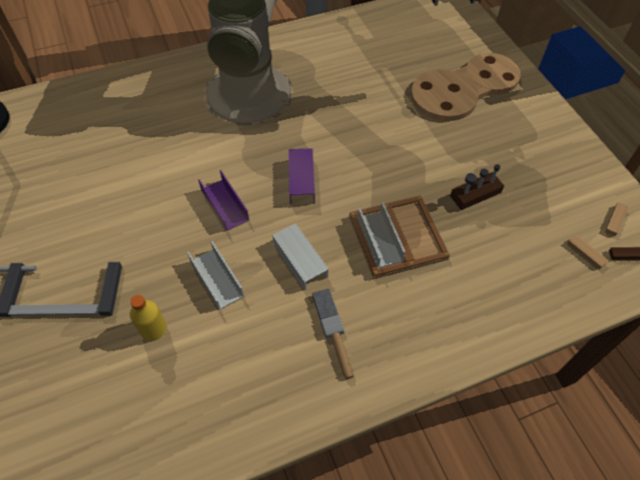

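View pics/wrist0.png

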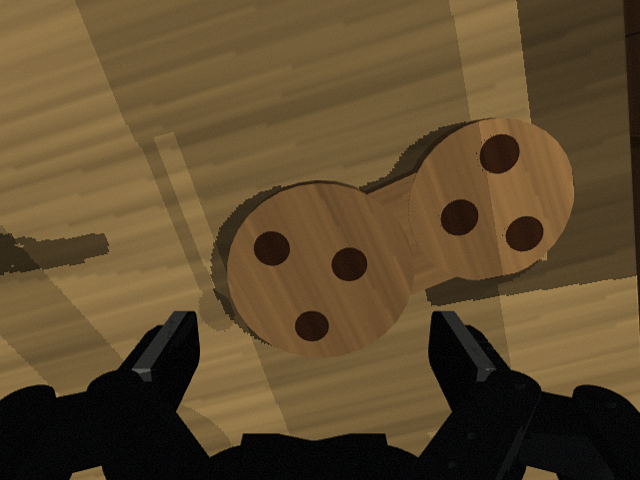

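```bash
cat > h.py <<'E'
from workcell import arm
import cv2,numpy as np
from scipy.optimize import minimize
def box(x0,x1,y0,y1,z0,z1): return np.array([[x,y,z] for x in(x0,x1) for y in(y0,y1) for z in(z0,z1)],float)/1000
UP=[box(-70,70,-30,30,0,4),box(-70,70,-30,-26,0,40),box(-70,70,26,30,0,40)]
DN=[box(-70,70,-30,30,36,40),box(-70,70,-30,-26,0,40),box(-70,70,26,30,0,40)]
CR=[box(-88,88,-90,90,0,20)]
def proj(P,ci):
    T=np.linalg.inv(ci["world_from_camera"]); c=P@T[:3,:3].T+T[:3,3]
    return (c[:,:2]/c[:,2:])@np.diag([ci["K"][0][0],ci["K"][1][1]])+np.array([ci["K"][0][2],ci["K"][1][2]])
def tf(P,p,z=0):
    c,s=np.cos(p[2]),np.sin(p[2]); return P@np.array([[c,s,0],[-s,c,0],[0,0,1]])+[p[0],p[1],z]
def render(M,p,ci,z=0):
    S=4; im=np.zeros((480*S,640*S),np.uint8)
    for b in M:
        h=cv2.convexHull(((proj(tf(b,p,z),ci)+.5)*S).astype(np.float32))
        cv2.fillConvexPoly(im,np.round(h).astype(np.int32),255)
    return cv2.resize(im,(640,480),interpolation=cv2.INTER_AREA)/255.
def fit(M,p0,obs,z=0):
    def cost(p):
        t=0
        for m,ci in obs:
            r=render(M,p,ci,z); t+=1-np.minimum(r,m).sum()/np.maximum(r,m).sum()
        return t
    best=None
    for dy in(-.15,0,.15):
        s=np.array([p0+np.array([0,0,dy])]+[p0+np.array([0,0,dy])+d for d in np.diag([.015,.015,.1])])
        r=minimize(cost,s[0],method="Nelder-Mead",options=dict(initial_simplex=s,xatol=1e-4,fatol=1e-4))
        if best is None or r.fun<best.fun: best=r
    return best.x,best.fun
def ray(px,ci,z):
    W=np.array(ci["world_from_camera"]);d=W[:3,:3]@np.linalg.solve(np.array(ci["K"]),[px[0],px[1],1]);o=W[:3,3]
    return (o+d*(z-o[2])/d[2])
E
python3 - <<'E'
from h import *
import pickle
D={}
for c in("top","scene"):
    arm.camera(c)
    for n in("cradle","rail_first","rail_up","rail_down"):
        o=arm.outline_of(n,c); D[c,n]=o
        ci=arm.camera_info(c)
        for d in o: print(c,n,round(d["p"],2),np.round(d["point"]),d["pixels"].sum(),np.round(ray(d["point"],ci,.02),3))
    D[c]=ci
pickle.dump(D,open("d.pkl","wb"))
E
```

```text
top cradle 0.63 [242. 232.] 4028 [0.58  0.193 0.02 ]
top rail_first 0.59 [272. 232.] 1649 [0.582 0.123 0.02 ]
top rail_up 0.89 [398. 334.] 1701 [ 0.343 -0.173  0.02 ]
top rail_up 0.59 [424. 257.] 1735 [ 0.522 -0.235  0.02 ]
top rail_up 0.34 [351. 241.] 1564 [ 0.56  -0.064  0.02 ]
top rail_down 0.66 [349. 243.] 1607 [ 0.554 -0.06   0.02 ]
top rail_down 0.57 [313. 335.] 1558 [0.34  0.025 0.02 ]
top rail_down 0.33 [502. 223.] 790 [ 0.601 -0.417  0.02 ]
scene cradle 0.78 [409. 236.] 3633 [0.596 0.192 0.02 ]
scene rail_first 0.73 [383. 235.] 1692 [0.573 0.137 0.02 ]
scene rail_up 0.82 [214. 277.] 1726 [ 0.534 -0.249  0.02 ]
scene rail_up 0.56 [227. 205.] 1463 [ 0.359 -0.166  0.02 ]
scene rail_down 0.82 [296. 253.] 1822 [ 0.545 -0.063  0.02 ]
scene rail_down 0.76 [299. 173.] 1190 [0.332 0.024 0.02 ]
```

```bash
cat > f.py <<'E'
from h import *
import pickle
D=pickle.load(open("d.pkl","rb"))
def m(c,n,pt):
    o=min(D[c,n],key=lambda d:np.hypot(*(np.array(d["point"])-pt))); return o["pixels"]
px={"rail_up":((424,257),(214,277)),"rail_down":((349,243),(296,253)),"rail_first":((272,232),(383,235)),"cradle":((242,232),(409,236))}
P={}
for n,M,p0,z in(("rail_up",UP,[.525,-.24,.1],0),("rail_down",DN,[.545,-.062,.1],0),("rail_first",UP,[.575,.13,-.05],.012)):
    for w in((0,),(1,),(0,1)):
        obs=[(m(("top","scene")[k],n,px[n][k]).astype(float),D[("top","scene")[k]]) for k in w]
        r=fit(M,np.array(p0),obs,z); P[n]=r[0]; print(n,w,np.round(r[0],4),round(r[1],3))
CF=CR+[b+np.array([0,-.044,.012]) for b in UP]
for w in((0,),(1,),(0,1)):
    obs=[((m(c,"cradle",px["cradle"][k])|m(c,"rail_first",px["rail_first"][k])).astype(float),D[c]) for k,c in enumerate(("top","scene")) if k in w]
    r=fit(CF,np.array([.58,.17,-.05]),obs); P["cradle"]=r[0];print("cradle",w,np.round(r[0],4),round(r[1],3))
pickle.dump(P,open("p.pkl","wb"))
top=cv2.imread("pics/top0.png")
def draw(im,M,p,ci,z=0,o=(0,0),s=1):
    for b in M:
        q=(proj(tf(b,p,z),ci)-o+.5)*s
        for i in range(8):
            for j in range(i):
                if bin(i^j).count("1")==1: cv2.line(im,tuple(int(v) for v in q[i]),tuple(int(v) for v in q[j]),(0,0,255),1)
for c,o in(("top",(200,170)),("scene",(170,170))):
    im=cv2.imread(f"pics/{c}0.png")[o[1]:o[1]+150,o[0]:o[0]+266]; im=cv2.resize(im,None,fx=3,fy=3,interpolation=cv2.INTER_CUBIC)
    for n,M,z in(("rail_up",UP,0),("rail_down",DN,0),("rail_first",UP,.012),("cradle",CR,0)): draw(im,M,P[n],D[c],z,o,3)
    cv2.imwrite(f"pics/{c}_ov.png",im)
E
python3 f.py
```

```text
rail_up (0,) [ 0.5297 -0.2485  0.1805] 0.032
rail_up (1,) [ 0.5264 -0.2464  0.1826] 0.041
rail_up (0, 1) [ 0.5288 -0.2467  0.1791] 0.125
rail_down (0,) [ 0.5555 -0.0616  0.1697] 0.037
rail_down (1,) [ 0.5522 -0.0597  0.1669] 0.033
rail_down (0, 1) [ 0.5546 -0.0604  0.1633] 0.106
rail_first (0,) [ 0.5763  0.1226 -0.0832] 0.041
rail_first (1,) [ 0.5732  0.1263 -0.1004] 0.042
rail_first (0, 1) [ 0.5757  0.1246 -0.1002] 0.142
cradle (0,) [ 0.5816  0.168  -0.1007] 0.02
cradle (1,) [ 0.5785  0.1706 -0.1035] 0.044
cradle (0, 1) [ 0.5804  0.1686 -0.0945] 0.08
```

View pics/top_ov.png

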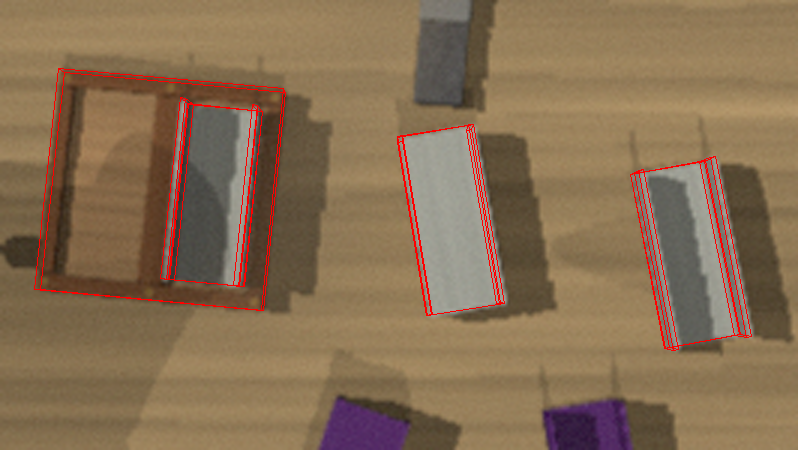

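View pics/scene_ov.png

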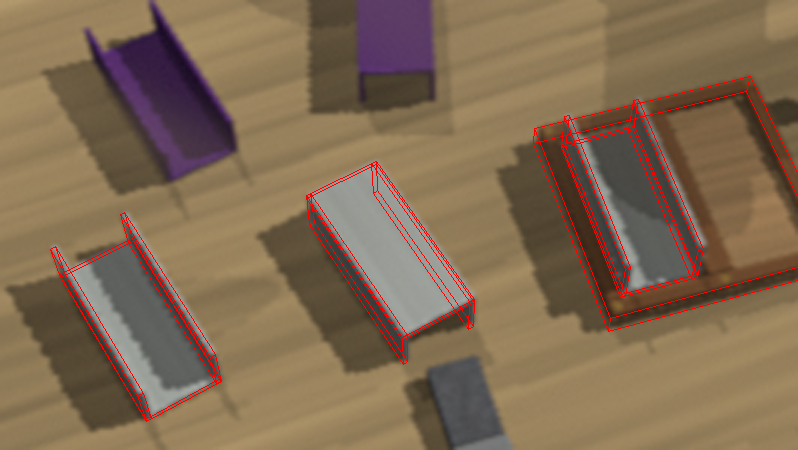

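Emit:
drive_tool([
  {"delta_pos": [25, -32, 0], "angular": [0, 0, 3], "hand": -1},
  {"delta_pos": [25, -32, 0], "angular": [0, 0, 3], "hand": -1},
  {"delta_pos": [25, -32, 0], "angular": [0, 0, 3], "hand": -1},
  {"delta_pos": [25, -32, 0], "angular": [0, 0, 3], "hand": -1},
  {"delta_pos": [25, -32, 0], "angular": [0, 0, 3], "hand": -1},
  {"delta_pos": [25, -32, 0], "angular": [0, 0, 3], "hand": -1},
  {"delta_pos": [25, -32, 0], "angular": [0, 0, 3], "hand": -1},
  {"delta_pos": [25, -32, 0], "angular": [0, 0, 3], "hand": -1},
  {"delta_pos": [25, -32, 0], "angular": [0, 0, 2], "hand": -1},
  {"delta_pos": [25, -32, 0], "angular": [0, 0, 0], "hand": -1},
  {"delta_pos": [25, -32, 0], "angular": [0, 0, 0], "hand": -1},
  {"delta_pos": [12, -42, 0], "angular": [0, 0, 0], "hand": -1},
  {"delta_pos": [12, -42, 0], "angular": [0, 0, 0], "hand": -1},
  {"delta_pos": [12, -42, 0], "angular": [0, 0, 0], "hand": -1},
  {"delta_pos": [12, -42, 0], "angular": [0, 0, 0], "hand": -1},
  {"delta_pos": [12, -42, 0], "angular": [0, 0, 0], "hand": -1},
  {"delta_pos": [12, -42, 0], "angular": [0, 0, 0], "hand": -1},
  {"delta_pos": [12, -42, 0], "angular": [0, 0, 0], "hand": -1},
  {"delta_pos": [12, -42, 0], "angular": [0, 0, 0], "hand": -1},
  {"delta_pos": [12, -42, 0], "angular": [0, 0, 0], "hand": -1},
])

```text
clock: 2.65
tcp_pos: [0.5282, -0.2273, 0.2423]
tool_rot: [0.0, -0.087, 0.996, -0.0]
force: [0.2, 0.6, 0.1]
finger_gap: 1.001
```

```bash
cat > w.py <<'E'
from h import *
import sys
def look(name,M,p0,z,pic):
    ci=arm.camera_info("wrist"); im=arm.camera("wrist"); o=arm.outline_of(name,"wrist")
    cv2.imwrite(pic.replace(".png","_raw.png"),im[:,:,::-1])
    s=arm.observe(); q=s["tool_rot"]; print("tcp",np.round(s["tcp_pos"],4),"jawyaw",np.round(np.degrees(np.arctan2(q[2]**2-q[1]**2,2*q[1]*q[2])),2))
    v=im[:,:,::-1].copy()
    if not o: print("none"); cv2.imwrite(pic,v); return
    for d in o: print(round(d["p"],2),d["point"],d["pixels"].sum())
    e=proj(np.array([[p0[0],p0[1],z+.02]]),ci)[0]
    d=min(o,key=lambda d:np.hypot(*(np.array(d["point"])-e)))
    r=fit(M,np.array(p0),[(d["pixels"].astype(float),ci)],z); print(name,np.round(r[0],4),round(np.degrees(r[0][2]),2),round(r[1],3))
    v[d["pixels"]]=v[d["pixels"]]//2+np.array([0,90,0],np.uint8)
    for b in M:
        q=proj(tf(b,r[0],z),ci)
        for i in range(8):
            for j in range(i):
                if bin(i^j).count("1")==1: cv2.line(v,tuple(int(t) for t in q[i]),tuple(int(t) for t in q[j]),(0,0,255),1)
    cv2.imwrite(pic,v)
E
python3 -c "
from w import *
look('rail_up',UP,[.528,-.2474,.181],0,'pics/w1.png')"
```

```text
tcp [ 0.5282 -0.2298  0.2413] jawyaw 99.72
0.91 [293.2, 194.6] 10435
0.86 [421.4, 40.3] 7241
0.7 [623.6, 344.4] 2649
rail_up [ 0.5279 -0.2469  0.1845] 10.57 0.013
```

View pics/w1.png

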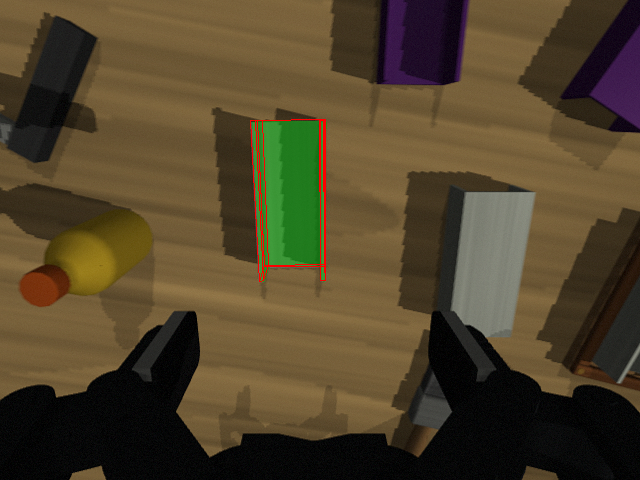

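Emit:
drive_tool([
  {"delta_pos": [0, -17, -30], "angular": [0, 0, 0.8], "hand": -1},
  {"delta_pos": [0, 0, -45], "hand": -1, "angular": [0, 0, 0]},
  {"delta_pos": [0, 0, -45], "hand": -1, "angular": [0, 0, 0]},
  {"delta_pos": [0, 0, -30], "hand": -1, "angular": [0, 0, 0]},
  {"delta_pos": [0, 0, -19], "hand": -1, "angular": [0, 0, 0]},
  {"delta_pos": [0, 0, 0], "hand": -1, "angular": [0, 0, 0]},
])

```text
clock: 3.35
tcp_pos: [0.5268, -0.2411, 0.0709]
tool_rot: [-0.002, -0.094, 0.996, 0.002]
force: [1.0, 0.3, 0.6]
finger_gap: 1.001
```

```bash
python3 -c "
from w import *
look('rail_up',UP,[.528,-.247,.184],0,'pics/w2.png')"
```

```text
tcp [ 0.5283 -0.2423  0.0741] jawyaw 100.79
0.96 [299.5, 257.1] 34986
0.83 [554.3, 33.7] 11473
0.29 [598.1, 333.7] 10694
rail_up [ 0.5283 -0.2467  0.1838] 10.53 0.013
```

View pics/w2.png

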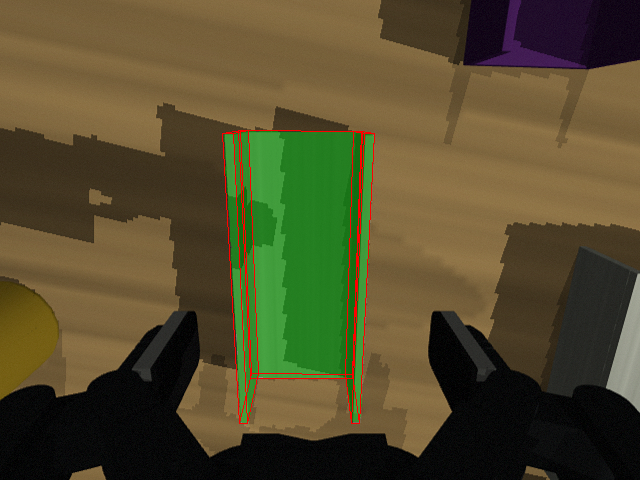

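Emit:
drive_tool([
  {"delta_pos": [0, -4.5, -2], "angular": [0, 0, 0], "hand": -1},
  {"delta_pos": [0, 0, -25], "hand": -1, "angular": [0, 0, 0]},
  {"delta_pos": [0, 0, -25], "hand": -1, "angular": [0, 0, 0]},
  {"delta_pos": [0, 0, 0], "hand": -1, "angular": [0, 0, 0]},
  {"delta_pos": [0, 0, 0], "hand": -1, "angular": [0, 0, 0]},
])

```text
clock: 3.95
tcp_pos: [0.5285, -0.2474, 0.0225]
tool_rot: [0.0, -0.094, 0.996, -0.0]
force: [0.6, 0.0, -0.1]
finger_gap: 1.001
```

Emit:
drive_tool([
  {"delta_pos": [0, 0, 0], "angular": [0, 0, 0], "hand": 1},
  {"delta_pos": [0, 0, 0], "angular": [0, 0, 0], "hand": 1},
  {"delta_pos": [0, 0, 0], "angular": [0, 0, 0], "hand": 1},
  {"delta_pos": [0, 0, 0], "angular": [0, 0, 0], "hand": 1},
  {"delta_pos": [0, 0, 0], "angular": [0, 0, 0], "hand": 1},
  {"delta_pos": [0, 0, 0], "angular": [0, 0, 0], "hand": 1},
], squeeze=40)

```text
clock: 4.55
tcp_pos: [0.5287, -0.2474, 0.0229]
tool_rot: [0.001, -0.094, 0.996, -0.001]
force: [-0.6, 0.4, 5.8]
finger_gap: 0.697
```

Emit:
drive_tool([
  {"delta_pos": [0, 0, 10], "angular": [0, 0, 0], "hand": 1},
  {"delta_pos": [0, 0, 25], "angular": [0, 0, 0], "hand": 1},
  {"delta_pos": [0, 0, 30], "angular": [0, 0, 0], "hand": 1},
  {"delta_pos": [0, 0, 30], "angular": [0, 0, 0], "hand": 1},
  {"delta_pos": [0, 0, 25], "angular": [0, 0, 0], "hand": 1},
  {"delta_pos": [3, 20, 0], "angular": [0, 0, -1], "hand": 1},
  {"delta_pos": [5, 40, 0], "angular": [0, 0, -2], "hand": 1},
  {"delta_pos": [5, 40, 0], "angular": [0, 0, -2], "hand": 1},
  {"delta_pos": [5, 40, 0], "angular": [0, 0, -2], "hand": 1},
  {"delta_pos": [5, 40, 0], "angular": [0, 0, -2], "hand": 1},
  {"delta_pos": [5, 40, 0], "angular": [0, 0, -2], "hand": 1},
  {"delta_pos": [5, 40, 0], "angular": [0, 0, -2], "hand": 1},
  {"delta_pos": [5, 40, 0], "angular": [0, 0, -2], "hand": 1},
  {"delta_pos": [5, 40, 0], "angular": [0, 0, -1.5], "hand": 1},
  {"delta_pos": [5, 40, 0], "angular": [0, 0, 0], "hand": 1},
  {"delta_pos": [5, 40, 0], "angular": [0, 0, 0], "hand": 1},
  {"delta_pos": [3, 30, 0], "angular": [0, 0, 0], "hand": 1},
  {"delta_pos": [0, 10, 0], "angular": [0, 0, 0], "hand": 1},
  {"delta_pos": [0, 0, 0], "angular": [0, 0, 0], "hand": 1},
])

```text
clock: 6.45
tcp_pos: [0.5836, 0.214, 0.1416]
tool_rot: [0.0, 0.049, 0.999, -0.0]
force: [0.1, -0.3, -2.5]
finger_gap: 0.697
```

```bash
python3 -c "
from w import *
s=arm.observe();print(s['tcp_pos'],s['finger_gap'])
p=[.5844,.2131,-.1]
look('rail_up',UP,[s['tcp_pos'][0],s['tcp_pos'][1],-.1],s['tcp_pos'][2]-.022,'pics/w3.png')
ci=arm.camera_info('wrist')
for n in('cradle','rail_first'):
  for d in arm.outline_of(n,'wrist'): print(n,d['p'],d['point'],d['pixels'].sum())
cv2.imwrite('pics/s3.png',arm.camera('scene')[:,:,::-1])
"
```

```text
[0.58362945 0.2140228  0.14159858] 0.6973939285953743
tcp [0.584  0.2121 0.1415] jawyaw 84.24
0.93 [315.8, 276.5] 57263
rail_up [ 0.5833  0.2146 -0.1016] -5.82 0.066
cradle 0.88 [234.8, 113.6] 10412
rail_first 0.6 [158.6, 225.4] 21501
```

View pics/w3.png

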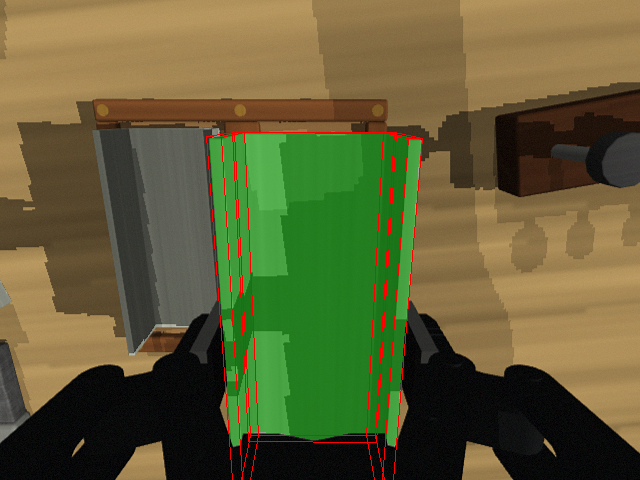

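View pics/s3.png

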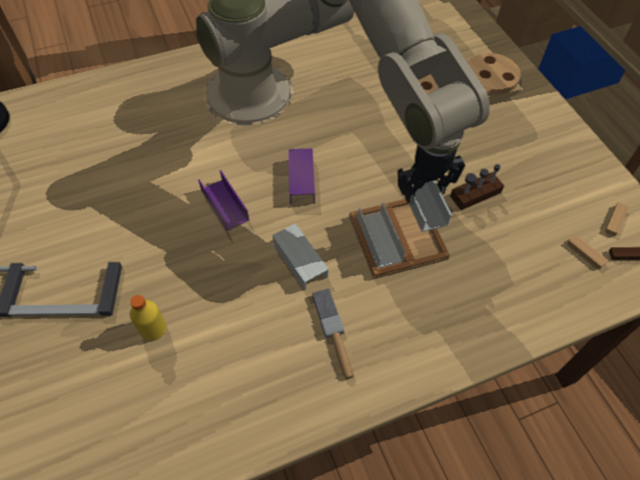

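```bash
cat > crop.py <<'E'
import cv2,sys
f,x,y,w,h,s,o=sys.argv[1:]; x,y,w,h,s=map(int,(x,y,w,h,s))
cv2.imwrite(o,cv2.resize(cv2.imread(f)[y:y+h,x:x+w],None,fx=s,fy=s,interpolation=cv2.INTER_CUBIC))
E
python3 crop.py pics/w3_raw.png 80 80 330 70 2 pics/c3.png
python3 crop.py pics/w3_raw.png 80 80 70 60 8 pics/c3a.png
python3 crop.py pics/w3_raw.png 340 80 70 60 8 pics/c3b.png
python3 -c "
from h import *
ci=arm.camera_info('wrist')
for p in([.5800,.1693,-.1],[.5815,.168,-.1],[.5785,.1706,-.1]):
  print(np.round(proj(tf(np.array([[-88,-90,20],[-88,90,20],[-75,-90,20],[-75,90,20],[-88,-90,0],[-88,90,0.]])/1000,p),ci),1).tolist())
"
```

```text
[[91.9, 96.6], [391.1, 96.7], [95.4, 119.2], [389.9, 119.3], [108.4, 98.2], [385.3, 98.3]]
[[90.4, 99.5], [389.1, 99.5], [94.0, 122.0], [387.9, 122.0], [107.0, 100.9], [383.4, 100.9]]
[[93.3, 93.7], [393.2, 93.8], [96.9, 116.4], [391.9, 116.5], [109.7, 95.6], [387.2, 95.6]]
```

View pics/c3a.png

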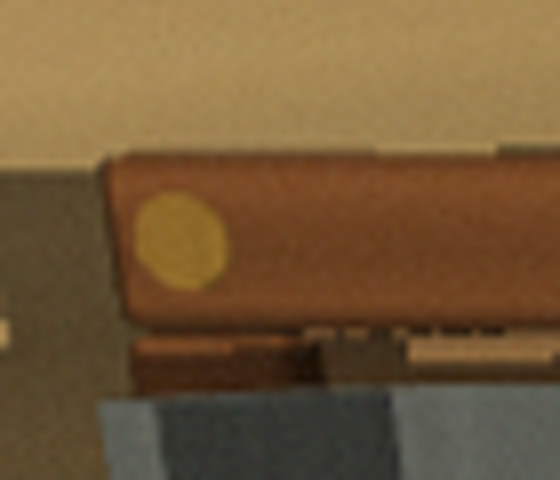

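View pics/c3b.png

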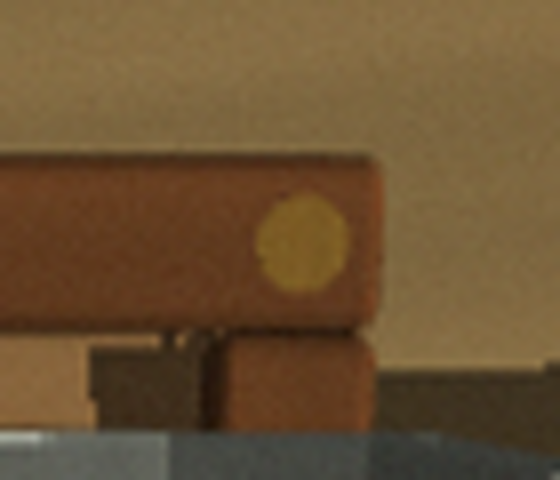

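Emit:
drive_tool([
  {"delta_pos": [2, 0.5, -10], "angular": [0, 0, 0], "hand": 1},
  {"delta_pos": [0, 0, -25], "angular": [0, 0, 0], "hand": 1},
  {"delta_pos": [0, 0, -25], "angular": [0, 0, 0], "hand": 1},
  {"delta_pos": [0, 0, -20], "angular": [0, 0, 0], "hand": 1},
  {"delta_pos": [0, 0, -7], "angular": [0, 0, 0], "hand": 1},
  {"delta_pos": [0, 0, 0], "angular": [0, 0, 0], "hand": 1},
  {"delta_pos": [0, 0, 0], "angular": [0, 0, 0], "hand": 1},
])

```text
clock: 7.4
tcp_pos: [0.5866, 0.2135, 0.0552]
tool_rot: [0.001, 0.05, 0.999, 0.0]
force: [-0.5, 0.9, -2.9]
finger_gap: 0.696
```

```bash
python3 -c "
from w import *
s=arm.observe();print(s['tcp_pos'],s['finger_gap'])
for c in('wrist','scene','top'): cv2.imwrite(f'pics/{c}4.png',arm.camera(c)[:,:,::-1])
"; python3 crop.py pics/scene4.png 330 160 160 120 5 pics/s4c.png
```

```text
[0.58660548 0.21350378 0.0552049 ] 0.6962933253219602
```

View pics/wrist4.png

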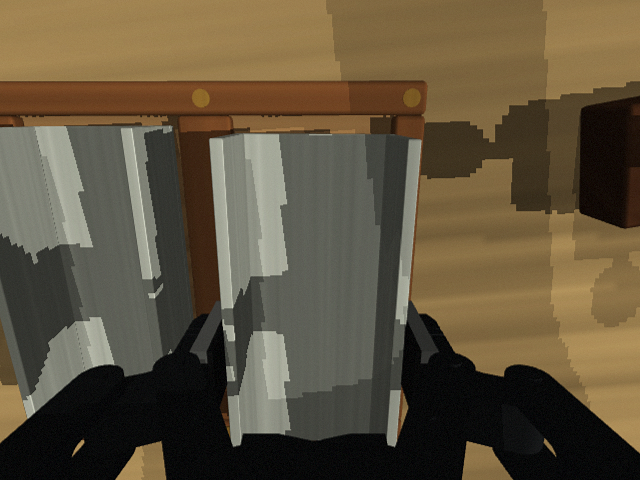

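View pics/s4c.png

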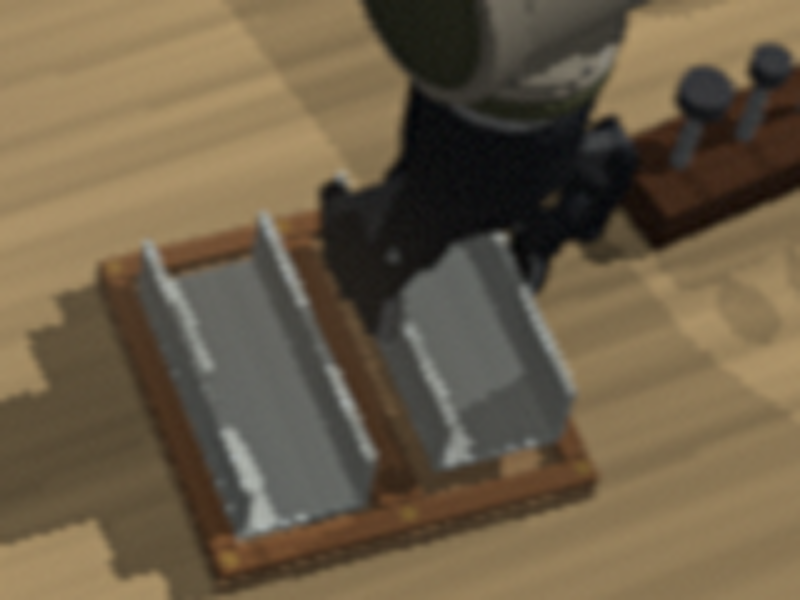

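```bash
python3 -c "
from h import *
ci=arm.camera_info('wrist');p=[.581,.1687,-.1]
print(np.round(proj(tf(np.array([[-88,90,20],[-75,90,20],[-75,77,20],[-75,11,20],[-75,-11,20]])/1000,p),ci),1).tolist())
s=arm.observe()['tcp_pos']
for z in(.030,.033,.036): print(z,np.round(proj(tf(np.array([[-70,-30,40],[-70,30,40],[-70,-30,0],[-70,30,0]])/1000,[s[0],s[1],-.1],z),ci),1).tolist())
"; python3 crop.py pics/wrist4.png 160 70 280 90 3 pics/w4c.png
```

```text
[[426.3, 82.1], [423.5, 116.9], [391.2, 116.8], [227.1, 116.5], [172.3, 116.4]]
0.03 [[207.0, 138.1], [416.8, 138.5], [233.8, 132.9], [390.7, 133.2]]
0.033 [[204.3, 138.7], [419.5, 139.0], [232.3, 133.2], [392.2, 133.5]]
0.036 [[201.4, 139.2], [422.3, 139.6], [230.7, 133.5], [393.7, 133.8]]
```

View pics/w4c.png

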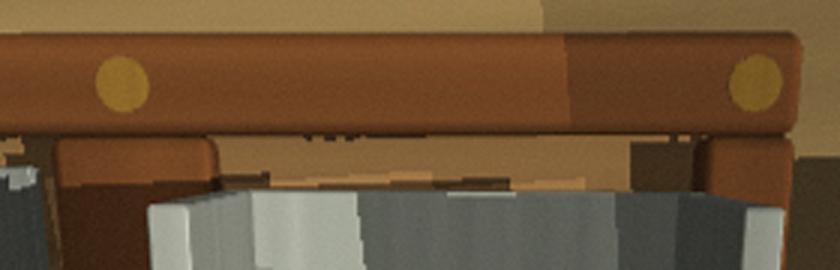

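Emit:
drive_tool([
  {"delta_pos": [-1, -1.5, 0], "angular": [0, 0, 0], "hand": 1},
  {"delta_pos": [0, 0, -6], "angular": [0, 0, 0], "hand": 1},
  {"delta_pos": [0, 0, -5], "angular": [0, 0, 0], "hand": 1},
  {"delta_pos": [0, 0, -3], "angular": [0, 0, 0], "hand": 1},
  {"delta_pos": [0, 0, -2], "angular": [0, 0, 0], "hand": 1},
  {"delta_pos": [0, 0, 0], "angular": [0, 0, 0], "hand": 1},
])

```text
clock: 8.15
tcp_pos: [0.5849, 0.2121, 0.0379]
tool_rot: [-0.0, 0.05, 0.999, -0.0]
force: [0.1, -0.2, -2.5]
finger_gap: 0.694
```

```bash
python3 -c "
from w import *
s=arm.observe();print(s['tcp_pos'],s['force'],s['finger_gap'])
cv2.imwrite('pics/wrist5.png',arm.camera('wrist')[:,:,::-1])
"
```

```text
[0.58485079 0.21205588 0.03789836] [ 0.0684909  -0.21967015 -2.53018634] 0.6935130580231985
```

View pics/wrist5.png

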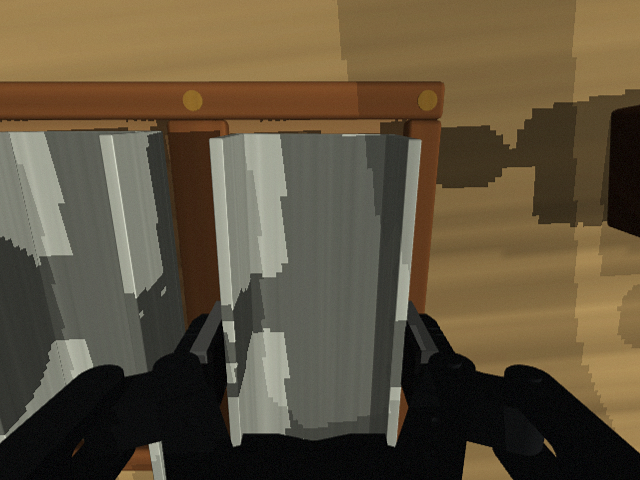

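Emit:
drive_tool([
  {"delta_pos": [0, 0, -1.5], "angular": [0, 0, 0], "hand": 1},
  {"delta_pos": [0, 0, -1], "angular": [0, 0, 0], "hand": 1},
  {"delta_pos": [0, 0, -0.5], "angular": [0, 0, 0], "hand": 1},
  {"delta_pos": [0, 0, 0], "angular": [0, 0, 0], "hand": 1},
])

```text
clock: 8.6
tcp_pos: [0.5849, 0.2121, 0.0352]
tool_rot: [-0.0, 0.05, 0.999, -0.0]
force: [0.3, 0.2, -2.5]
finger_gap: 0.694
```

Emit:
drive_tool([
  {"delta_pos": [0, 0, -0.7], "angular": [0, 0, 0], "hand": 1},
  {"delta_pos": [0, 0, -0.5], "angular": [0, 0, 0], "hand": 1},
  {"delta_pos": [0, 0, 0], "angular": [0, 0, 0], "hand": 1},
])

```text
clock: 8.9
tcp_pos: [0.5851, 0.2121, 0.035]
tool_rot: [0.0, 0.05, 0.999, -0.0]
force: [-3.8, -0.8, 5.8]
finger_gap: 0.696
```

Emit:
drive_tool([
  {"delta_pos": [0, 0, 0], "angular": [0, 0, 0], "hand": -0.55},
  {"delta_pos": [0, 0, 0], "angular": [0, 0, 0], "hand": -0.65},
  {"delta_pos": [0, 0, 0], "angular": [0, 0, 0], "hand": -0.65},
  {"delta_pos": [0, 0, 0], "angular": [0, 0, 0], "hand": -0.65},
])

```text
clock: 9.3
tcp_pos: [0.5851, 0.2121, 0.0341]
tool_rot: [0.0, 0.05, 0.999, 0.0]
force: [0.4, 0.3, 0.1]
finger_gap: 0.827
```

```bash
python3 -c "
from w import *
s=arm.observe();print(s['tcp_pos'],s['force'],s['finger_gap'])
cv2.imwrite('pics/wrist6.png',arm.camera('wrist')[:,:,::-1])
"
```

```text
[0.58505127 0.21208214 0.03405753] [0.40610781 0.31324677 0.14621201] 0.827112646728806
```

View pics/wrist6.png

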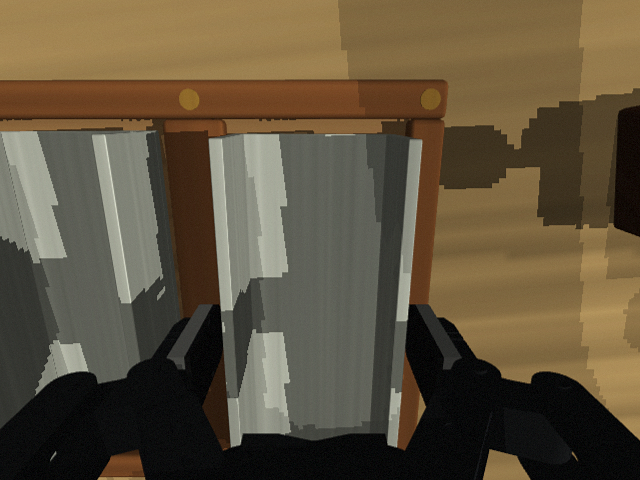

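Emit:
drive_tool([
  {"delta_pos": [0, 0, 15], "angular": [0, 0, 0], "hand": -0.65},
  {"delta_pos": [0, 0, 25], "angular": [0, 0, 0], "hand": -0.65},
  {"delta_pos": [0, -10, 35], "angular": [0, 0, 1], "hand": -1},
  {"delta_pos": [-2, -25, 35], "angular": [0, 0, 2], "hand": -1},
  {"delta_pos": [-2, -25, 35], "angular": [0, 0, 2], "hand": -1},
  {"delta_pos": [-3, -35, 20], "angular": [0, 0, 2], "hand": -1},
  {"delta_pos": [-3, -40, 15], "angular": [0, 0, 2], "hand": -1},
  {"delta_pos": [-4, -40, 10], "angular": [0, 0, 2], "hand": -1},
  {"delta_pos": [-4, -40, 0], "angular": [0, 0, 2], "hand": -1},
  {"delta_pos": [-4, -35, 0], "angular": [0, 0, 2], "hand": -1},
  {"delta_pos": [-4, -15, 0], "angular": [0, 0, 0], "hand": -1},
  {"delta_pos": [0, 0, 0], "angular": [0, 0, 0], "hand": -1},
])

```text
clock: 10.55
tcp_pos: [0.5587, -0.0542, 0.2249]
tool_rot: [0.0, -0.079, 0.997, -0.0]
force: [0.6, 1.1, 0.8]
finger_gap: 0.999
```

```bash
python3 -c "
from w import *
look('rail_down',DN,[.5539,-.0606,.168],0,'pics/w7.png')
s=arm.observe();print(s['clock'],s['force'],s['finger_gap'])
for c in('scene','top'): cv2.imwrite(f'pics/{c}7.png',arm.camera(c)[:,:,::-1])
"; python3 crop.py pics/scene7.png 330 160 160 120 5 pics/s7c.png
```

```text
tcp [ 0.559  -0.0521  0.2246] jawyaw 99.25
0.93 [303.5, 203.9] 12581
0.81 [441.9, 11.6] 2582
rail_down [ 0.5535 -0.0606  0.1731] 9.92 0.018
10.65 [0.27499488 1.50579083 0.99832877] 0.9987895660639287
```

View pics/w7.png

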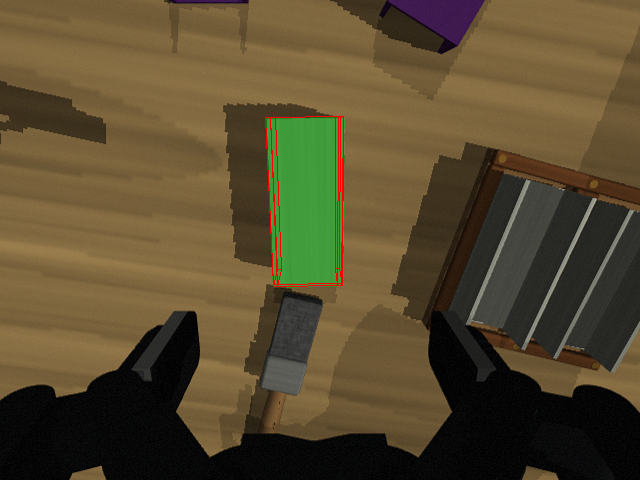

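View pics/s7c.png

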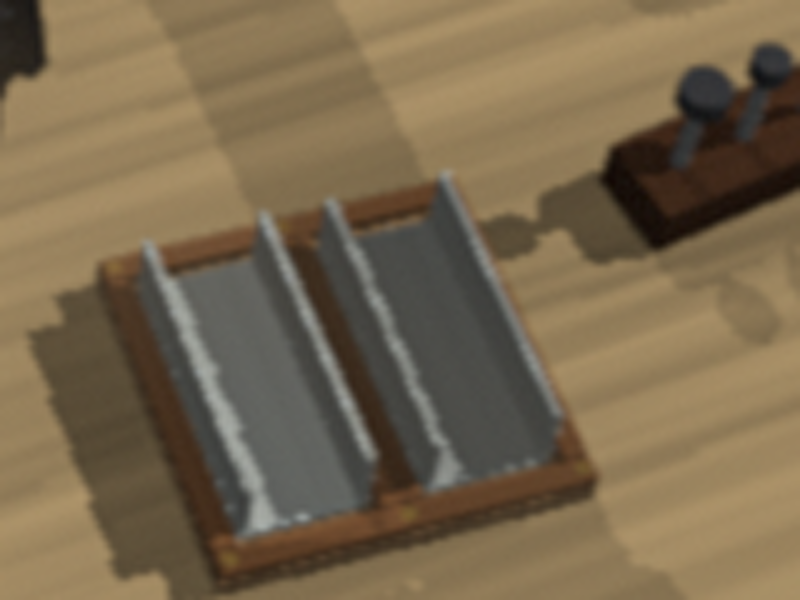

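Emit:
drive_tool([
  {"delta_pos": [-5.5, -8.5, -10], "angular": [0, 0, 0.5], "hand": -1},
  {"delta_pos": [0, 0, -30], "angular": [0, 0, 0], "hand": -1},
  {"delta_pos": [0, 0, -35], "angular": [0, 0, 0], "hand": -1},
  {"delta_pos": [0, 0, -35], "angular": [0, 0, 0], "hand": -1},
  {"delta_pos": [0, 0, -30], "angular": [0, 0, 0], "hand": -1},
  {"delta_pos": [0, 0, -10], "angular": [0, 0, 0], "hand": -1},
  {"delta_pos": [0, 0, 0], "angular": [0, 0, 0], "hand": -1},
  {"delta_pos": [0, 0, 0], "angular": [0, 0, 0], "hand": -1},
])

```text
clock: 11.55
tcp_pos: [0.5541, -0.0616, 0.0753]
tool_rot: [0.001, -0.085, 0.996, -0.0]
force: [0.8, -1.0, 0.5]
finger_gap: 1.002
```

```bash
python3 -c "
from w import *
look('rail_down',DN,[.5535,-.0606,.17],0,'pics/w8.png')"
```

```text
tcp [ 0.5543 -0.0616  0.0756] jawyaw 99.78
0.83 [312.4, 268.7] 37267
0.63 [564.5, 5.3] 580
rail_down [ 0.5539 -0.0603  0.1729] 9.91 0.013
```

View pics/w8.png

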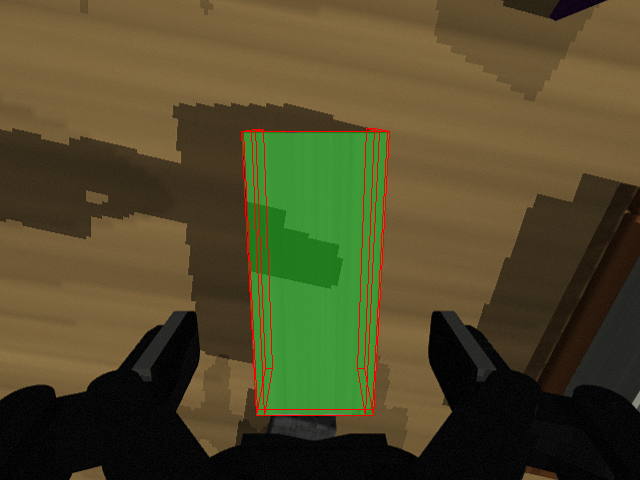

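Aligned (dy +1 mm). Descend 47 mm and grip.

Emit:
drive_tool([
  {"delta_pos": [0, 1, -22], "angular": [0, 0, 0], "hand": -1},
  {"delta_pos": [0, 0, -20], "angular": [0, 0, 0], "hand": -1},
  {"delta_pos": [0, 0, -5], "angular": [0, 0, 0], "hand": -1},
  {"delta_pos": [0, 0, 0], "angular": [0, 0, 0], "hand": -1},
  {"delta_pos": [0, 0, 0], "angular": [0, 0, 0], "hand": 1},
  {"delta_pos": [0, 0, 0], "angular": [0, 0, 0], "hand": 1},
  {"delta_pos": [0, 0, 0], "angular": [0, 0, 0], "hand": 1},
  {"delta_pos": [0, 0, 0], "angular": [0, 0, 0], "hand": 1},
  {"delta_pos": [0, 0, 0], "angular": [0, 0, 0], "hand": 1},
  {"delta_pos": [0, 0, 0], "angular": [0, 0, 0], "hand": 1},
])

```text
clock: 12.65
tcp_pos: [0.5542, -0.0607, 0.0285]
tool_rot: [0.001, -0.085, 0.996, -0.0]
force: [-1.2, -0.7, 5.8]
finger_gap: 0.694
```

Emit:
drive_tool([
  {"delta_pos": [0, 0, 10], "angular": [0, 0, 0], "hand": 1},
  {"delta_pos": [0, 0, 25], "angular": [0, 0, 0], "hand": 1},
  {"delta_pos": [0, 0, 30], "angular": [0, 0, 0], "hand": 1},
  {"delta_pos": [0, 0, 25], "angular": [0, 0, 0], "hand": 1},
  {"delta_pos": [0, 0, 20], "angular": [0, 0, 0], "hand": 1},
  {"delta_pos": [2, 20, 0], "angular": [0, 0, -2], "hand": 1},
  {"delta_pos": [4, 30, 0], "angular": [0, 0, -2], "hand": 1},
  {"delta_pos": [4, 35, 0], "angular": [0, 0, -2], "hand": 1},
  {"delta_pos": [4, 35, 0], "angular": [0, 0, -2], "hand": 1},
  {"delta_pos": [4, 35, 0], "angular": [0, 0, -2], "hand": 1},
  {"delta_pos": [4, 35, 0], "angular": [0, 0, -2], "hand": 1},
  {"delta_pos": [4, 30, 0], "angular": [0, 0, -2], "hand": 1},
  {"delta_pos": [1, 10, 0], "angular": [0, 0, -1.6], "hand": 1},
  {"delta_pos": [0, 0, 0], "angular": [0, 0, 0], "hand": 1},
  {"delta_pos": [0, 0, 0], "angular": [0, 0, 0], "hand": 1},
])

```text
clock: 14.15
tcp_pos: [0.5804, 0.1692, 0.1375]
tool_rot: [0.0, 0.05, 0.999, -0.0]
force: [-0.4, -0.8, -2.2]
finger_gap: 0.696
```

```bash
python3 -c "
from w import *
s=arm.observe();print(s['clock'],s['force'],s['finger_gap'])
look('rail_down',DN,[.581,.169,-.1],s['tcp_pos'][2]-.0285,'pics/w9.png')
cv2.imwrite('pics/s9.png',arm.camera('scene')[:,:,::-1])
ci=arm.camera_info('wrist')
for p in([.581,.1687,-.1],[.5815,.1697,-.1]):
  print(np.round(proj(tf(np.array([[-88,-90,20],[-88,90,20],[-70,-74,52],[-70,-14,52],[-70,14,52],[-70,74,52]])/1000,p),ci),1).tolist())
"; python3 crop.py pics/s9.png 330 130 160 120 5 pics/s9c.png
```

```text
14.15 [-0.40636693 -0.77454156 -2.19967197] 0.6957120883684256
tcp [0.5805 0.1687 0.1374] jawyaw 84.15
0.62 [313.1, 279.5] 54544
rail_down [ 0.5802  0.1697 -0.1023] -5.86 0.119
[[160.4, 97.0], [464.6, 96.8], [172.3, 130.1], [285.9, 130.0], [339.0, 130.0], [452.6, 129.9]]
[[162.3, 97.7], [466.3, 97.5], [174.3, 130.9], [287.9, 130.8], [340.9, 130.7], [454.5, 130.6]]
```

View pics/w9.png

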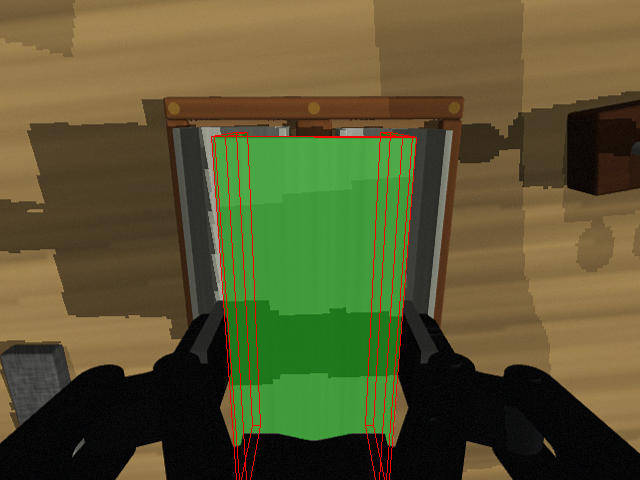

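View pics/s9c.png

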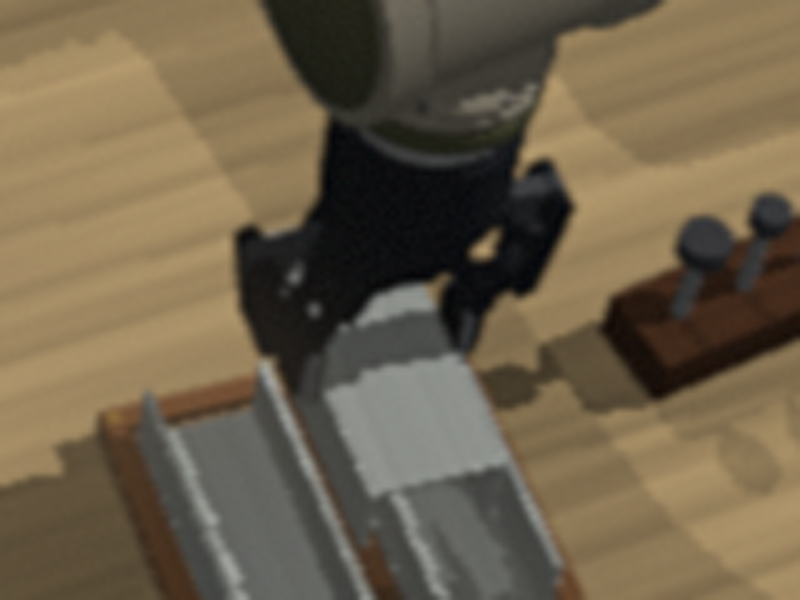

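Emit:
drive_tool([
  {"delta_pos": [0.5, 1, -10], "angular": [0, 0, 0], "hand": 1},
  {"delta_pos": [0, 0, -20], "angular": [0, 0, 0], "hand": 1},
  {"delta_pos": [0, 0, -15], "angular": [0, 0, 0], "hand": 1},
  {"delta_pos": [0, 0, 0], "angular": [0, 0, 0], "hand": 1},
  {"delta_pos": [0, 0, 0], "angular": [0, 0, 0], "hand": 1},
])

```text
clock: 14.8
tcp_pos: [0.5811, 0.1703, 0.0921]
tool_rot: [-0.0, 0.051, 0.999, -0.0]
force: [0.1, 0.4, -2.0]
finger_gap: 0.695
```

```bash
python3 -c "
from w import *
s=arm.observe();print(s['clock'],s['tcp_pos'],s['force'],s['finger_gap'])
cv2.imwrite('pics/w10.png',arm.camera('wrist')[:,:,::-1])
cv2.imwrite('pics/s10.png',arm.camera('scene')[:,:,::-1])
"; python3 crop.py pics/s10.png 330 150 160 120 5 pics/s10c.png
```

```text
14.8 [0.58108331 0.17033497 0.09210218] [ 0.12326574  0.37579724 -1.9727104 ] 0.6952084054988977
```

View pics/w10.png

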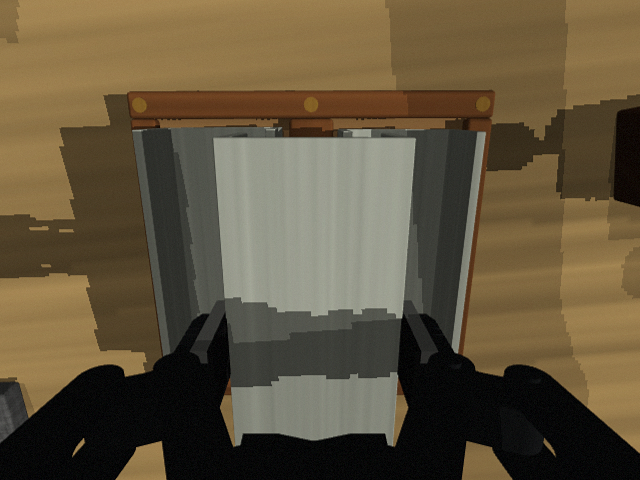

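View pics/s10c.png

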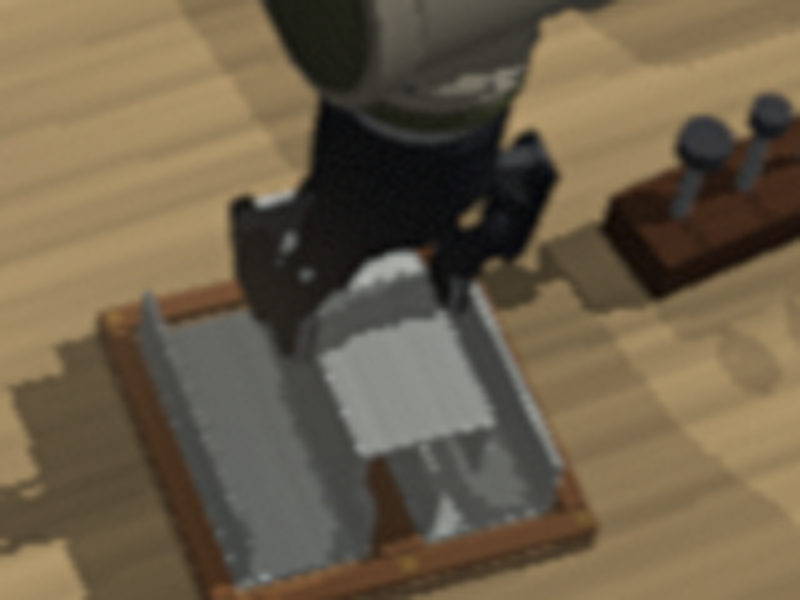

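Emit:
drive_tool([
  {"delta_pos": [0, -1, -10], "angular": [0, 0, 0], "hand": 1},
  {"delta_pos": [0, 0, -12], "angular": [0, 0, 0], "hand": 1},
  {"delta_pos": [0, 0, -10], "angular": [0, 0, 0], "hand": 1},
  {"delta_pos": [0, 0, -6], "angular": [0, 0, 0], "hand": 1},
  {"delta_pos": [0, 0, -4], "angular": [0, 0, 0], "hand": 1},
  {"delta_pos": [0, 0, 0], "angular": [0, 0, 0], "hand": 1},
  {"delta_pos": [0, 0, 0], "angular": [0, 0, 0], "hand": 1},
])

```text
clock: 15.6
tcp_pos: [0.5812, 0.1696, 0.0503]
tool_rot: [0.0, 0.051, 0.999, 0.0]
force: [0.3, 0.4, -1.4]
finger_gap: 0.692
```

```bash
python3 -c "
from w import *
cv2.imwrite('pics/w11.png',arm.camera('wrist')[:,:,::-1])
"
```

```text
(no output)
```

View pics/w11.png

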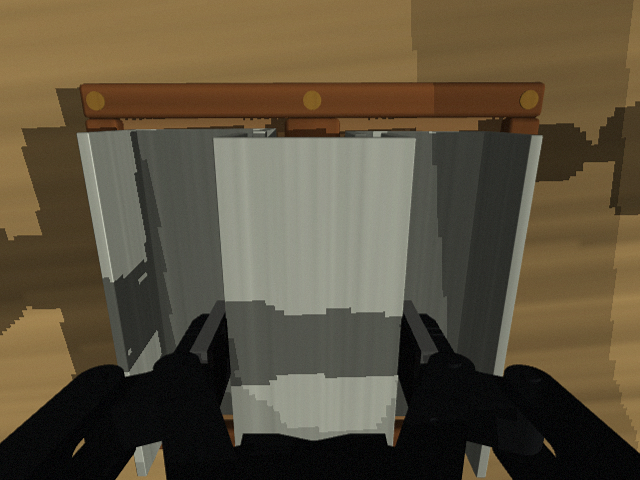

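Emit:
drive_tool([
  {"delta_pos": [0, 0, -2], "angular": [0, 0, 0], "hand": 1},
  {"delta_pos": [0, 0, -1.5], "angular": [0, 0, 0], "hand": 1},
  {"delta_pos": [0, 0, -1], "angular": [0, 0, 0], "hand": 1},
  {"delta_pos": [0, 0, -0.5], "angular": [0, 0, 0], "hand": 1},
  {"delta_pos": [0, 0, 0], "angular": [0, 0, 0], "hand": 1},
])

```text
clock: 16.15
tcp_pos: [0.581, 0.1696, 0.045]
tool_rot: [-0.0, 0.051, 0.999, -0.0]
force: [-0.1, -0.2, -2.7]
finger_gap: 0.692
```

Emit:
drive_tool([
  {"delta_pos": [0, 0, -0.7], "angular": [0, 0, 0], "hand": 1},
  {"delta_pos": [0, 0, -0.5], "angular": [0, 0, 0], "hand": 1},
  {"delta_pos": [0, 0, 0], "angular": [0, 0, 0], "hand": 1},
])

```text
clock: 16.45
tcp_pos: [0.5811, 0.1696, 0.0445]
tool_rot: [0.0, 0.051, 0.999, -0.0]
force: [-3.3, -0.2, 4.6]
finger_gap: 0.69
```

Contact at the expected height (base ≈ 16 mm). Release.

Emit:
drive_tool([
  {"delta_pos": [0, 0, 0], "angular": [0, 0, 0], "hand": -0.5},
  {"delta_pos": [0, 0, 0], "angular": [0, 0, 0], "hand": -0.65},
  {"delta_pos": [0, 0, 0], "angular": [0, 0, 0], "hand": -0.65},
  {"delta_pos": [0, 0, 0], "angular": [0, 0, 0], "hand": -0.65},
  {"delta_pos": [0, 0, 0], "angular": [0, 0, 0], "hand": -0.65},
])

```text
clock: 16.95
tcp_pos: [0.581, 0.1696, 0.0439]
tool_rot: [0.0, 0.051, 0.999, 0.0]
force: [-0.5, -0.0, -0.5]
finger_gap: 0.826
```

```bash
python3 -c "
from w import *
s=arm.observe();print(s['force'],s['finger_gap'])
cv2.imwrite('pics/w12.png',arm.camera('wrist')[:,:,::-1])
"
```

```text
[-0.47785289 -0.0318431  -0.46749923] 0.8259346837908504
```

View pics/w12.png

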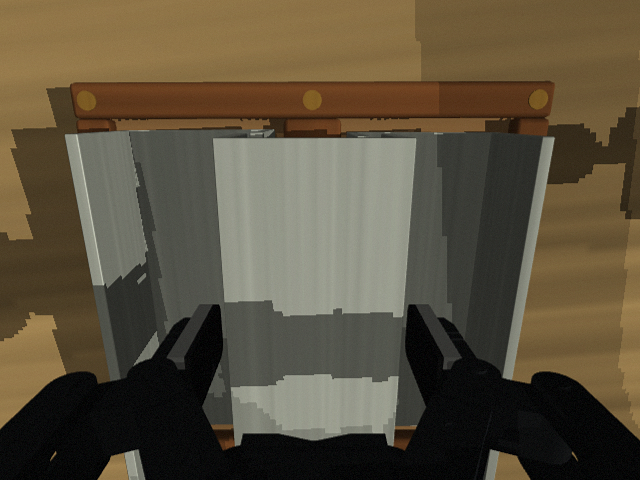

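Free of both pads; lift straight up and away.

Emit:
drive_tool([
  {"delta_pos": [0, 0, 8], "angular": [0, 0, 0], "hand": -0.65},
  {"delta_pos": [0, 0, 20], "angular": [0, 0, 0], "hand": -0.65},
  {"delta_pos": [0, 0, 30], "angular": [0, 0, 0], "hand": -0.65},
  {"delta_pos": [0, 0, 35], "angular": [0, 0, 0], "hand": -0.65},
  {"delta_pos": [0, 0, 35], "angular": [0, 0, 0], "hand": -0.65},
  {"delta_pos": [0, -30, 35], "angular": [0, 0, 0], "hand": -0.65},
  {"delta_pos": [0, -40, 10], "angular": [0, 0, 0], "hand": -0.65},
  {"delta_pos": [0, -40, 0], "angular": [0, 0, 0], "hand": -0.65},
  {"delta_pos": [0, -40, 0], "angular": [0, 0, 0], "hand": -0.65},
  {"delta_pos": [0, -40, 0], "angular": [0, 0, 0], "hand": -0.65},
  {"delta_pos": [0, -40, 0], "angular": [0, 0, 0], "hand": -0.65},
  {"delta_pos": [0, 0, 0], "angular": [0, 0, 0], "hand": -0.65},
])

```text
clock: 18.2
tcp_pos: [0.5808, -0.0646, 0.2174]
tool_rot: [0.0, 0.053, 0.999, -0.001]
force: [-0.1, 0.2, -0.0]
finger_gap: 0.827
```

```bash
python3 -c "
from w import *
s=arm.observe();print(s['clock'],s['tcp_pos'],s['force'])
P={'rail_up':(UP,[.5854,.2125,-.1],.012),'rail_first':(UP,[.5766,.1249,-.1],.012),'rail_down':(DN,[.581,.1687,-.1],.016)}
from f import draw
for c,o in(('top',(190,180)),('scene',(330,170))):
  im=arm.camera(c)[:,:,::-1].copy(); ci=arm.camera_info(c); cv2.imwrite(f'pics/{c}13.png',im)
  v=cv2.resize(im[o[1]:o[1]+120,o[0]:o[0]+160],None,fx=5,fy=5,interpolation=cv2.INTER_CUBIC); cv2.imwrite(f'pics/{c}13c.png',v)
  for d in arm.outline_of('rail_down',c):
    e=proj(np.array([[.581,.169,.056]]),ci)[0]
    if np.hypot(*(np.array(d['point'])-e))<25: print(c,'down',np.round(fit(DN,np.array([.581,.1687,-.1]),[(d['pixels'].astype(float),ci)],.016)[0],4),d['p'])
" | grep -v "^rail\|^cradle"
```

```text
18.2 [ 0.58082995 -0.06458327  0.21739017] [-0.09950565  0.1854627  -0.04328035]
top down [ 0.5817  0.1684 -0.1074] 0.8
scene down [ 0.5794  0.1705 -0.1067] 0.79
```

View pics/top13c.png

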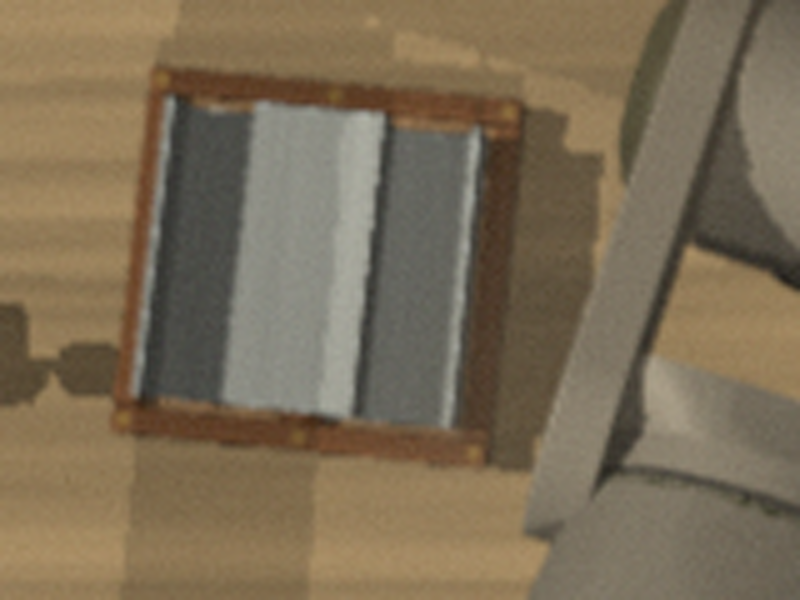

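View pics/scene13c.png

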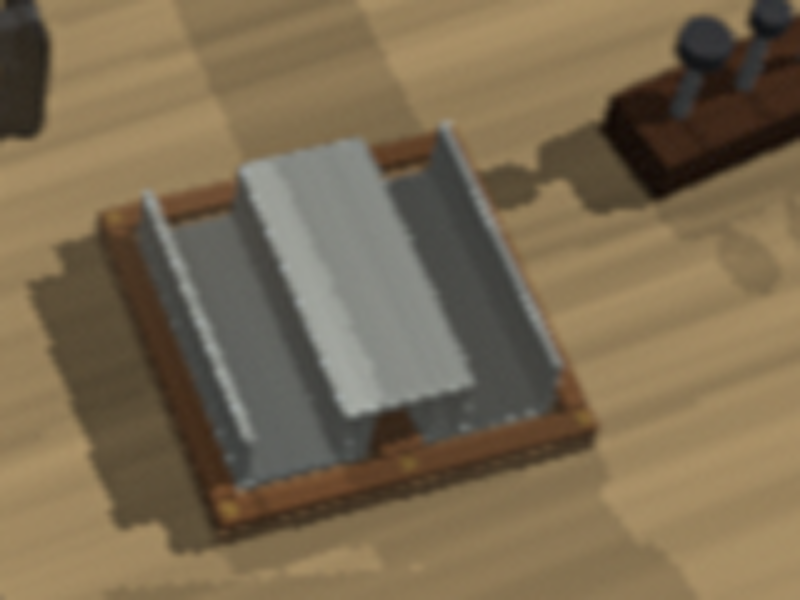

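All three channels are seated as asked, and the arm is clear. Handing in.

```bash
python3 -c "
from workcell import arm
print(arm.finish_job())"
```

```text
the job is handed in; nothing more can be done
None
```

I seated the loose open-up channel in the empty bay, then laid the open-down channel across both channels with one flange down in each. The job is handed in, at about 18 s of the 58 s allowed; it reports no verdict.

- **Set down, not dropped:** I lowered both channels at under 2 mm per step until the wrist force showed contact. That happened at the expected heights, about 12 mm (bay floor) and 16 mm (channel floors). I then opened the jaws part way and lifted straight up.
- **Final position:** the last top and scene pictures put the open-down channel within about 2 mm and 0.5° of the cradle's middle. That uses the cradle position I had refined with the wrist camera. The open-up channels look flat in their bays, but I judged this by eye and did not fit their positions again.
- **Other objects:** I never went near the brush, glue bottle, drill-bit block or purple look-alikes. Only part of the bit block and brush show in the final pictures I viewed, so I did not measure whether they had moved. The arm ended clear of everything, with the wrist force near zero.
- **Disagreement:** the top and scene cameras differed by a consistent 2–3 mm, and the wrist camera fell between them. That is well inside the tolerances.

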